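Hang the orange roller carrier on the gravity rail

ROBOT

A 6-joint arm with a two-finger parallel gripper is mounted at the origin on the work surface. World frame = base frame: x ahead of the robot, y to its left, z up, the work surface at z = 0. Lengths are in m, angles in rad, forces in N, time in s.
With the tool pointing down it reaches from about 0.375 to 0.9 m from the base axis. Payload 3.1 kg.
Tool frame: the origin (TCP) lies between the finger pads, 19 mm behind the fingertips; this is the grasp point; z points along the fingers, y is the line along which they close (so a half turn about z gives the same grasp; the last joint's range is limited). The gripper opens to 85 mm and grips with 20 to 120 N. Pads are 22 mm wide; open, the fingers measure 114 mm over their backs; the gripper's body (76 mm by 85 mm) begins 54 mm behind the grasp point. The pads swing forward as they close: fully open they stand 13 mm farther back than shut.
Start: joints at [-1.353, 0.527, 1.433, -0, 1.181, -0.178], TCP at [0.242, -0.576, 0.25] pointing down, gripper open.
Joint ranges: [-3.08, 3.08], [-0.75, 2.2], [0.22, 2.44], [-1.43, 4.57], [0, 2.65], [-2.85, 2.85]. Speed limits (rad/s): [2.79, 2.79, 3.14, 3.14, 3.14, 3.14].

INTERFACE

Orientations are given as a unit quaternion [x, y, z, w].
In Python, from station import manip gives the robot as it stands.
- The arm moves only by the tool drive_tool, never from a script. Its argument "plan" is a list of rows, each a list of 7 numbers: the shift along the tool's x, y, z in m, then the turn, a rotation vector about the tool's x, y, z in degrees, then the opening, from -1 (shut) to 1 (fully open). In form: [[x, y, z, wx, wy, wz, gripper], ...]. A call has 1 to 10 rows; each row shifts and turns the commanded pose from where the row before left it, along the tool's axes as they then stand; what a row does not reach is not made up. A row lasts 1/10 s, in which the tool goes at most 50 mm and 8.59 degrees, less where a joint would pass 70% of its speed; a pose out of reach is approached as far as the arm can. A call is refused whole if a number of a shift passes 0.05 or a number of a turn 8.59, either way. A call with a gripper value outside its range is refused whole. The fingers move at their own pace and stop on an object; "newtons" is the grip in N (left out, the last holds). Time passes only in rows, so rows that do not move let the fingers close. It gives the time, the measured TCP pose, the force, the opening and the grip force at its end, in the units of the state.
- manip.sense(): the state, without advancing time (a new reading comes with each control period).
- manip.snapshot(name): name is "scene" or "top"; returns a dict with "image" (420x560x3 uint8, red, green, blue), "z_map" (420x560 float32, m along the optical axis (not along the pixel's ray), 0 where there is no reading), "fov_y" (degrees; the focal length in pixels is half the picture's height over the tangent of half this angle, whatever the lens; pixels are square), "cx", "cy" (the principal point, pixels), "extrinsics" (4x4, takes a point from camera to world coordinates). Camera axes: x right, y up, looking along -z (the intrinsics and any distortion apply to the point x, -y, -z); pixel columns grow to the right and rows downward; lengths in m; the calibration is good to about 2 mm. A picture is of the moment at which its call begins.
- manip.sign_off(): hands the job in; it is judged then, once.
The state is a dict: "t": time; "q": joint angles; "qd": joint speeds; "tau": joint torques, N m; "tcp_pos": TCP position; "tool_rot": TCP orientation; "force": force on the tool from outside, world axes, zero at the start; "ft_torque": the same for the moment, N m; "finger_gap": opening from 0.0 (shut) to 1.0 (fully open); "gripper_force": force on a finger pad.
Only numpy, scipy, OpenCV 4.12 (cv2) and the standard library are available. Lean on these libraries where they do the work, as an engineer would, in place of code of your own. Each camera call takes 0.05 s, during which the arm holds its last target. There are 200 camera calls.

TASK

Hang the orange roller carrier, the one with the brass discs, astride the sloped rail on its yellow upper half and let go of it there, so that it rolls down by itself, unaided, and comes to rest upright against the red stop at the low end. Leave the blue carrier, the water bottle and the screwdriver where they are.

Things in the scene. Friction and masses are not known exactly. Their poses are not given: they have to be found in the camera images.
- orange_carrier: Loose roller carrier, 0.45 kg: orange upside-down U, a brass disc low on each outer side. Side plates 90 mm long (x), 52 mm apart inside; 84 mm wide over the discs; roof top at 97 mm, on its centre a black grip block 36 mm long (x), 16 mm thick (y), up to 137 mm. Stands on the table, open below and at both ends. Origin: centre of underside; x = rolling direction (either way alike), z up.
- orange_carrier_grip (a point): Grip point in the orange carrier's black block, on its centre line, 122 mm above its feet and 25 mm above the roof: place for the TCP. Pinch across the 16 mm thickness (carrier's y); the carrier can then roll out lengthwise between the opened fingers.
- orange_carrier_seat (a point): Point on the orange carrier's centre line, 59.6 mm above its feet, 62.4 mm below the grip point, midway between two free-turning rollers (60 mm apart along x; each a pair of smooth white 22 mm balls, 26 mm apart). When hung, the bar lies in the groove between the balls, its centre line through this point; it self-centres if the bar is up to 8 mm off sideways. Axes: the carrier's.
- rail: Fixed gravity rail: round bar 14 mm thick on two 12 mm wide posts (x = -195, 185 mm) on a dark base 440 x 90 x 12 mm. Origin: centre of base's underside; x downhill (level), y across, z up. Bar centre line: 148 mm high at x = 0, falling 0.12 mm per mm of x (7 degrees), from x = -208 to 180 mm; yellow where x < 0, bare steel beyond. Nothing rises above the bar but the stop.
- rail_load (a point): Point on the bar's centre line in the middle of the yellow upper half, 100 mm uphill of the rail's middle: good place for the carrier's seat point. A carrier hung here with its x along the bar and let go rolls at once and takes 2 to 5 s to reach the stop. Axes: the rail's (x downhill but level).
- rail_home (a point): Point on the bar's centre line, 120 mm downhill of the rail's middle, where the carrier's seat point lies when it rests against the stop: an upright plate with a red face, 74 mm wide, 45 mm further downhill, square to the bar, from 57 mm below to 33 mm above the bar's centre line.
- blue_carrier: Second roller carrier, same shape and size as the orange one but with blue plates and dark steel discs, standing on the table. Origin: centre of underside; x = rolling direction, z up. Not wanted: leave it standing.
- water_bottle: Clear water bottle with a blue cap, 62 mm diameter, 200 mm tall, standing, 0.4 kg. Origin: centre of its underside. Leave alone.
- screwdriver: Screwdriver with a red handle, 200 mm long, lying on the table along its own x. Origin: underside, near its middle. Leave alone.
There are look-alikes about, which are no part of the job. Several things have the shape of the orange_carrier; the one meant has the colours described above.

How it is judged:
By the outcome, as a careful person would: the job done as asked, in the order asked, and still so for the second after the job is handed in, with the robot touching nothing.
It also fails if it takes over 40 s, if anything falls off the work surface, if the arm or the gripper's body presses on something with over 40 N, if the wrist force passes 120 N, or if a joint passes its speed limit or range.

## Working session

There is one attempt and no reset: what is moved stays moved. The work goes in short steps, Python scripts to look and compute and a tool call to move; the robot and the scene stay as the last step left them, time stands still between calls to the robot, and variables do not carry over. Pictures are saved under pics/ and viewed, at most 10 in all, crops included, and the job is handed in when it is done.

Besides the shell and the picture viewer there is one more tool, called after "Call:" by a JSON object that holds its "method" and its "body". drive_tool: Moves the arm, as the interface text tells. Its arguments: {"type":"object","properties":{"plan":{"type":"array"},"newtons":{"type":"number"}},"required":["plan"]}

```bash
mkdir -p pics; cat > h.py <<'E'
import numpy as np, cv2
from station import manip
def snap(n,f):
    s=manip.snapshot(n); cv2.imwrite('pics/'+f+'.png',s['image'][:,:,::-1]); np.savez('pics/'+f+'.npz',**{k:np.array(v) for k,v in s.items()}); return s
def cloud(s):
    z=np.array(s['z_map'],float); h,w=z.shape; f=h/2/np.tan(np.radians(float(s['fov_y']))/2)
    u,v=np.meshgrid(np.arange(w),np.arange(h))
    p=np.stack([(u-float(s['cx']))/f*z,-(v-float(s['cy']))/f*z,-z,np.ones_like(z)],-1)
    P=(p@np.array(s['extrinsics']).T)[...,:3]; P[z==0]=np.nan; return P
E
python3 - <<'E'
from h import *
for n in ('scene','top'):
    s=snap(n,n+'0'); print(s.keys(),s['fov_y'],s['cx'],s['cy']); print(np.round(s['extrinsics'],3))
print(manip.sense())
E
```

```text
dict_keys(['image', 'z_map', 'fov_y', 'cx', 'cy', 'extrinsics']) 49.852461008412575 282.4877478802102 210.28309969793813
[[ 0.02  -0.785  0.619  1.299]
 [ 1.     0.009 -0.021 -0.002]
 [ 0.011  0.619  0.785  1.061]
 [ 0.     0.     0.     1.   ]]
dict_keys(['image', 'z_map', 'fov_y', 'cx', 'cy', 'extrinsics']) 57.26117260282179 277.86788503252313 207.7419252663327
[[-0.003  0.994 -0.108  0.449]
 [-1.    -0.005 -0.016  0.005]
 [-0.016  0.108  0.994  0.953]
 [ 0.     0.     0.     1.   ]]
{'t': 0.1, 'q': array([-1.35247939e+00,  5.28388146e-01,  1.43376447e+00,  1.70365902e-06,
        1.18143739e+00, -1.78503524e-01]), 'qd': array([-0.00073945, -0.00256296, -0.00447154, -0.00084194, -0.00032739,
        0.00033174]), 'tau': array([-1.08522672e-04, -4.43302917e+01, -1.78586823e+01, -1.94298327e-04,
        3.85977561e-03, -7.12187088e-06]), 'tcp_pos': array([ 0.24144574, -0.57581616,  0.24912536]), 'tool_rot': array([ 9.80380752e-01,  1.97110586e-01, -1.90915032e-05, -9.98496703e-04]), 'force': array([-0.57975673,  0.0278094 , -0.92183115]), 'ft_torque': array([0.00900288, 0.00087302, 0.00012375]), 'gripper_force': 0.0, 'finger_gap': 0.9979977548849401}
```

View pics/scene0.png

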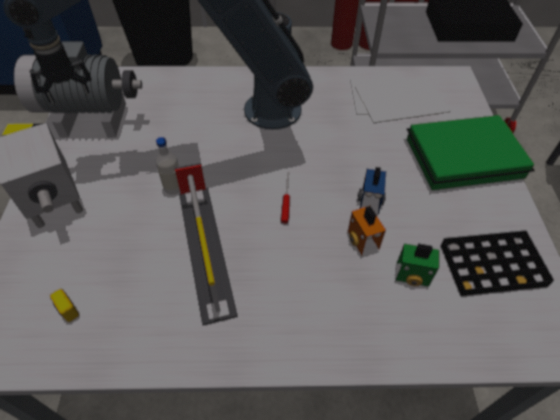

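View pics/top0.png

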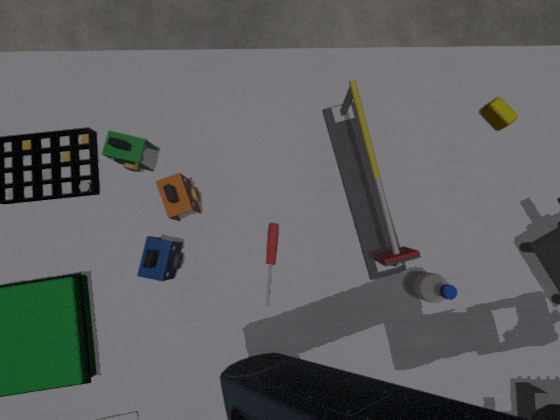

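Carrier-shaped candidates are orange with a brass disc (scene 367,228; top 178,196), green (scene 417,262; top 125,150) and blue (scene 373,190; top 160,258). The orange one fits the description, so I'll confirm it in a crop and measure it.

```bash
python3 - <<'E'
from h import *
D={n:dict(np.load(f'pics/{n}0.npz')) for n in('scene','top')}
a=cv2.resize(D['scene']['image'][160:300,330:450],None,fx=3.3,fy=3.3,interpolation=3)
b=cv2.resize(D['top']['image'][120:290,95:210],None,fx=2.72,fy=2.72,interpolation=3)
b=cv2.resize(b,(int(b.shape[1]*a.shape[0]/b.shape[0]),a.shape[0]))
cv2.imwrite('pics/crop1.png',np.hstack([a,b])[:,:,::-1])
for n,s in D.items():
    P=cloud(s); hsv=cv2.cvtColor(s['image'],cv2.COLOR_RGB2HSV).astype(int); H,S,V=[hsv[...,i] for i in range(3)]
    Z=P[...,2]
    tab=(np.abs(Z)<.02)&(P[...,0]>.3); print(n,'table z',np.nanmedian(Z[tab]))
    org=(H>6)&(H<18)&(S>150)&(V>60)
    box={'scene':(200,255,340,390),'top':(165,225,150,205)}[n]
    m=np.zeros_like(org); m[box[0]:box[1],box[2]:box[3]]=1
    roof=m&org&(Z>.09)&(Z<.104); blk=m&(Z>.125)&(Z<.145)
    for nm,k in(('roof',roof),('blk',blk)):
        q=P[k]; r=cv2.minAreaRect((q[:,:2]*1000).astype(np.float32)); print(nm,len(q),'mean',q.mean(0).round(4),'rect',np.round(r[0],1),np.round(r[1],1),round(r[2],1))
    yel=(H>20)&(H<35)&(S>120)&(Z>.13)&(Z<.2)&(P[...,1]<0)
    q=P[yel]; q=q[(np.abs(q[:,1]+.2)<.2)]
    if len(q)>10:
        l=cv2.fitLine(q.astype(np.float32),cv2.DIST_HUBER,0,.001,.001).ravel(); print('yellow',len(q),l.round(4),q.min(0).round(3),q.max(0).round(3), 'slope',l[2]/np.hypot(l[0],l[1]))
    for zlo,zhi,nm in((.006,.018,'base'),):
        k=(Z>zlo)&(Z<zhi)&(V<110)&(P[...,1]<-.05)&(P[...,1]>-.4)&(P[...,0]>.38)&(P[...,0]<.95)
        k=cv2.morphologyEx(k.astype(np.uint8),cv2.MORPH_OPEN,np.ones((3,3)))
        c,lab,st,_=cv2.connectedComponentsWithStats(k); i=1+st[1:,4].argmax(); q=P[lab==i]
        r=cv2.minAreaRect((q[:,:2]*1000).astype(np.float32)); print(nm,len(q),np.round(r[0],1),np.round(r[1],1),round(r[2],1),q[:,2].mean())
E
```

```text
scene table z -0.0012039473268188328
roof 400 mean [0.5853 0.2495 0.0955] rect [576.  252.3] [90.8 57.8] 19.5
blk 95 mean [0.5777 0.2524 0.1337] rect [577.  253.3] [38.4 18.3] 24.9
yellow 418 [ 0.9603  0.2509  0.1218  0.7175 -0.1621  0.1675] [ 0.602 -0.196  0.147] [ 0.807 -0.134  0.181] slope 0.12266547
base 1667 [ 600.9 -164.7] [432.2  45.9] 13.1 0.010921177583515752
top table z 0.0008354578179394778
roof 732 mean [0.5713 0.251  0.0975] rect [573.  253.8] [87.9 56.9] 20.0
blk 142 mean [0.5728 0.2532 0.1363] rect [574.  254.6] [36.2 16.2] 20.1
yellow 593 [ 0.9613  0.2486  0.1188  0.7011 -0.163   0.167 ] [ 0.6   -0.195  0.151] [ 0.802 -0.134  0.182] slope 0.11963831
base 4717 [ 600.5 -187.8] [439.3  89.8] 15.0 0.012740117778053095
```

View pics/crop1.png

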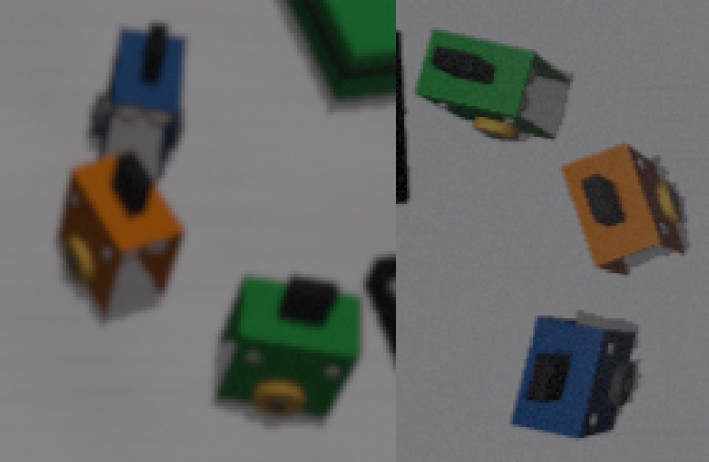

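Crop: the orange carrier (crop ~(125,210) left, ~(615,205) right) has orange plates and brass discs. The green one also has brass but the wrong plate colour, and the blue one has dark discs. So the orange one is the target, with its centre at about (0.575, 0.2535) and yaw 20°. The load point is about (0.697, -0.164, 0.160), and downhill runs along yaw 195°.

```bash
cat >> h.py <<'E'
from scipy.spatial.transform import Rotation as R
def go(pos,yaw,pitch=0):
    # tool x at world yaw (deg), tool pointing down; pitch>0 raises tool x (uphill end)
    s=manip.sense(); C=R.from_quat(s['tool_rot'])
    T=R.from_euler('z',yaw,degrees=True)*R.from_euler('y',-pitch,degrees=True)*R.from_euler('x',180,degrees=True)
    w=(C.inv()*T).as_rotvec(degrees=True); d=np.array(pos)-s['tcp_pos']
    print('t',round(s['t'],2),'tcp',s['tcp_pos'].round(4),'gap',round(s['finger_gap'],3),'F',s['force'].round(1),'gf',round(s['gripper_force'],1))
    print('turn first',w.round(2),'shift in current tool',C.inv().apply(d).round(4),'shift after turn',T.inv().apply(d).round(4))
E
python3 -c "
from h import *
go([.575,.2535,.30],20)"
```

```text
t 0.1 tcp [ 0.2414 -0.5758  0.2491] gap 0.998 F [-0.6  0.  -0.9] gf 0.0
turn first [-0.11 -0.02  2.74] shift in current tool [ 0.6282 -0.6361 -0.0494] shift after turn [ 0.5971 -0.6652 -0.0509]
```

Call:
{"method": "drive_tool", "body": {"plan": [[0,0,-0.04,0,0,2.7,0.2],[0,0,-0.01,0,0,0,0.2],[0.03,-0.033,0,0,0,0,0.2],[0.03,-0.033,0,0,0,0,0.2],[0.03,-0.033,0,0,0,0,0.2],[0.03,-0.033,0,0,0,0,0.2],[0.03,-0.033,0,0,0,0,0.2],[0.03,-0.033,0,0,0,0,0.2],[0.03,-0.033,0,0,0,0,0.2],[0.03,-0.033,0,0,0,0,0.2]]}}

```text
t: 1.1
tcp_pos: [0.3768, -0.2443, 0.2998]
tool_rot: [0.985, 0.174, 0.0, 0.0]
force: [1.4, -0.3, 0.3]
finger_gap: 0.598
gripper_force: 0.0
```

Call:
{"method": "drive_tool", "body": {"plan": [[0.03,-0.033,0,0,0,0,0.2],[0.03,-0.033,0,0,0,0,0.2],[0.03,-0.033,0,0,0,0,0.2],[0.03,-0.033,0,0,0,0,0.2],[0.03,-0.033,0,0,0,0,0.2],[0.03,-0.033,0,0,0,0,0.2],[0.03,-0.033,0,0,0,0,0.2],[0.03,-0.033,0,0,0,0,0.2],[0.03,-0.033,0,0,0,0,0.2],[0,0,0,0,0,0,0.2]]}}

```text
t: 2.1
tcp_pos: [0.5299, 0.1299, 0.2997]
tool_rot: [0.984, 0.177, 0.001, -0.001]
force: [0.0, 0.6, -1.1]
finger_gap: 0.602
gripper_force: 0.0
```

```bash
python3 -c "
from h import *
go([.575,.2535,.122],20)"
```

```text
t 2.1 tcp [0.5299 0.1299 0.2997] gap 0.602 F [ 0.   0.6 -1.1] gf 0.0
turn first [-0.07 -0.14  0.39] shift in current tool [ 0.0849 -0.0999  0.178 ] shift after turn [ 0.0847 -0.1007  0.1777]
```

Call:
{"method": "drive_tool", "body": {"plan": [[0.021,-0.025,0,0,0,0.4,0.2],[0.021,-0.025,0,0,0,0,0.2],[0.021,-0.025,0,0,0,0,0.2],[0.022,-0.025,0,0,0,0,0.2],[0,0,0.04,0,0,0,0.2],[0,0,0.04,0,0,0,0.2],[0,0,0.02,0,0,0,0.2],[0,0,0,0,0,0,0.2]]}}

```text
t: 2.9
tcp_pos: [0.5719, 0.2468, 0.1959]
tool_rot: [0.985, 0.17, -0.005, 0.0]
force: [0.0, 0.3, 0.3]
finger_gap: 0.6
gripper_force: 0.0
```

```bash
python3 -c "
from h import *
go([.575,.2535,.122],20)"
```

```text
t 2.9 tcp [0.5719 0.2468 0.1959] gap 0.6 F [0.  0.3 0.3] gf 0.0
turn first [-0.05  0.53 -0.37] shift in current tool [ 0.0058 -0.0052  0.0739] shift after turn [ 0.0052 -0.0052  0.0739]
```

Call:
{"method": "drive_tool", "body": {"plan": [[0.005,-0.005,0,0,0.5,0,0.2],[0,0,0.025,0,0,0,0.2],[0,0,0.025,0,0,0,0.2],[0,0,0.012,0,0,0,0.2],[0,0,0.011,0,0,0,0.2],[0,0,0,0,0,0,0.2],[0,0,0,0,0,0,0.2]]}}

```text
t: 3.6
tcp_pos: [0.5791, 0.255, 0.128]
tool_rot: [0.985, 0.171, 0.005, -0.001]
force: [0.2, 0.1, 0.8]
finger_gap: 0.6
gripper_force: 0.0
```

```bash
python3 -c "
from h import *
go([.575,.2535,.122],20)"
```

```text
t 3.6 tcp [0.5791 0.255  0.128 ] gap 0.6 F [0.2 0.1 0.8] gf 0.0
turn first [ 0.01 -0.61 -0.36] shift in current tool [-0.0045  0.      0.0059] shift after turn [-0.0044 -0.      0.006 ]
```

Call:
{"method": "drive_tool", "body": {"plan": [[-0.004,0,0.005,0,-0.4,-0.3,0.2],[0,0,0,0,0,0,0.2],[0,0,0,0,0,0,-1],[0,0,0,0,0,0,-1],[0,0,0,0,0,0,-1],[0,0,0,0,0,0,-1],[0,0,0,0,0,0,-1],[0,0,0,0,0,0,-1]], "newtons": 70}}

```text
t: 4.4
tcp_pos: [0.5748, 0.2538, 0.1223]
tool_rot: [0.985, 0.173, 0.001, -0.0]
force: [-0.6, 1.6, 2.1]
finger_gap: 0.175
gripper_force: 69.0
```

```bash
python3 -c "
from h import *
go([.575,.2535,.122],20)"
```

```text
t 4.4 tcp [0.5748 0.2538 0.1223] gap 0.175 F [-0.6  1.6  2.1] gf 69.0
turn first [-0.02 -0.14 -0.07] shift in current tool [0.0001 0.0004 0.0003] shift after turn [0.0001 0.0004 0.0003]
```

Call:
{"method": "drive_tool", "body": {"plan": [[0,0,-0.02,0,0,0,-1],[0,0,-0.04,0,0,0,-1],[0,0,-0.045,0,0,0,-1],[0,0,-0.045,0,0,0,-1],[0,0,-0.045,0,0,0,-1],[0,0,-0.025,0,0,0,-1],[0,0,0,0,0,0,-1],[0,0,0,0,0,0,-1]]}}

```text
t: 5.2
tcp_pos: [0.5732, 0.2528, 0.34]
tool_rot: [0.985, 0.173, -0.001, 0.0]
force: [0.1, 0.2, -5.9]
finger_gap: 0.18
gripper_force: 69.0
```

```bash
python3 -c "
from h import *
go([.690,-.166,.34],14.8,6.84)"
```

```text
t 5.2 tcp [0.5732 0.2528 0.34  ] gap 0.18 F [ 0.1  0.2 -5.9] gf 69.0
turn first [-0.3   6.95  5.12] shift in current tool [-3.290e-02  4.335e-01  1.000e-04] shift after turn [0.0059 0.4347 0.0007]
```

Call:
{"method": "drive_tool", "body": {"plan": [[-0.002,0.02,0,0,0,0,-1],[-0.003,0.038,0,0,0,0,-1],[-0.003,0.038,0,0,0,0,-1],[-0.003,0.038,0,0,0,0,-1],[-0.003,0.038,0,0,0,0,-1],[-0.003,0.038,0,0,0,0,-1],[-0.003,0.038,0,0,0,0,-1],[-0.003,0.038,0,0,0,0,-1],[-0.003,0.038,0,0,0,0,-1],[-0.003,0.038,0,0,0,0,-1]]}}

```text
t: 6.2
tcp_pos: [0.6689, -0.0981, 0.3369]
tool_rot: [0.985, 0.173, -0.003, -0.002]
force: [1.0, 0.8, -4.4]
finger_gap: 0.177
gripper_force: 69.1
```

Call:
{"method": "drive_tool", "body": {"plan": [[-0.002,0.035,0,0,0,0,-1],[-0.002,0.025,0,0,0,0,-1],[0,0.01,0,0,0,0,-1],[0,0,0,0,2.4,1.7,-1],[0,0,0,0,2.3,1.7,-1],[0,0,0,0,2.3,1.7,-1],[0,0,0,0,0,0,-1],[0,0,0,0,0,0,-1]]}}

```text
t: 7.0
tcp_pos: [0.6896, -0.163, 0.34]
tool_rot: [0.99, 0.129, 0.059, -0.012]
force: [0.5, 1.6, -4.1]
finger_gap: 0.178
gripper_force: 69.1
```

```bash
python3 - <<'E'
from h import *
go([.690,-.166,.28],14.8,6.84)
a=snap('scene','s1')['image'];b=snap('top','t1')['image']
a=cv2.resize(a[120:330,130:300],None,fx=2.3,fy=2.3,interpolation=3);b=cv2.resize(b[60:270,290:460],None,fx=2.3,fy=2.3,interpolation=3)
cv2.imwrite('pics/crop2.png',np.hstack([a,b])[:,:,::-1])
E
```

```text
t 7.0 tcp [ 0.6896 -0.163   0.34  ] gap 0.178 F [ 0.5  1.6 -4.1] gf 69.1
turn first [-0.48 -0.03  0.06] shift in current tool [-0.0075  0.0036  0.0595] shift after turn [-0.0075  0.0031  0.0595]
```

View pics/crop2.png

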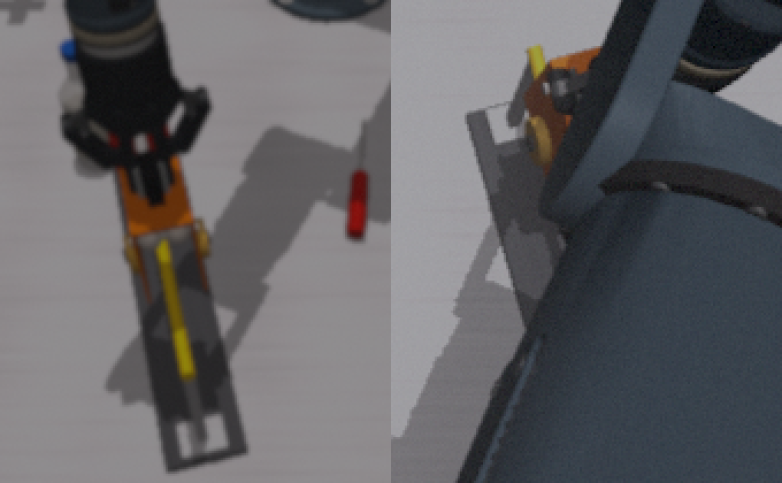

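The crop shows the carrier upright above the yellow half, with the yellow bar (crop 175,300) lying between its plates (crop x 135–205). I'll lower it now.

Call:
{"method": "drive_tool", "body": {"plan": [[-0.002,0.003,0.02,-0.4,0,0,-1],[-0.003,0,0.02,0,0,0,-1],[-0.003,0,0.02,0,0,0,-1],[-0.002,0,0.02,0,0,0,-1],[-0.001,0,0.01,0,0,0,-1],[0,0,0,0,0,0,-1],[0,0,0,0,0,0,-1]]}}

```text
t: 7.8
tcp_pos: [0.6922, -0.1668, 0.2518]
tool_rot: [0.99, 0.129, 0.062, -0.007]
force: [-0.1, 0.2, -4.5]
finger_gap: 0.18
gripper_force: 69.0
```

```bash
python3 - <<'E'
from h import *
go([.690,-.166,.222],14.8,6.84)
s=snap('scene','s2')
P=cloud(s);hsv=cv2.cvtColor(s['image'],cv2.COLOR_RGB2HSV).astype(int);H,S=hsv[...,0],hsv[...,1]
m=(H>6)&(H<18)&(S>150)&(P[...,1]<-.05)&(P[...,2]>.1)
q=P[m];print(len(q),q.min(0).round(3),q.max(0).round(3))
cv2.imwrite('pics/crop3.png',cv2.resize(s['image'][160:320,150:270],None,fx=3.6,fy=3.6,interpolation=3)[:,:,::-1])
E
```

```text
t 7.8 tcp [ 0.6922 -0.1668  0.2518] gap 0.18 F [-0.1  0.2 -4.5] gf 69.0
turn first [ 0.11 -0.3   0.04] shift in current tool [-0.0056 -0.0014  0.0293] shift after turn [-0.0054 -0.0014  0.0294]
525 [ 0.645 -0.204  0.151] [ 0.755 -0.127  0.278]
```

View pics/crop3.png

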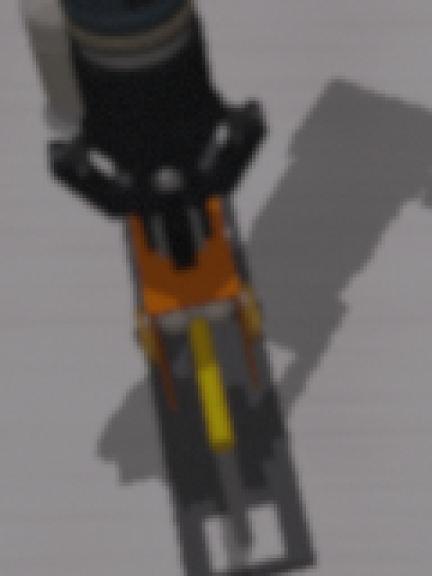

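The bar (crop 203,330) enters midway between the white roller balls at about (175,322) and (228,312), so it's well centred. I'll lower it to contact.

Call:
{"method": "drive_tool", "body": {"plan": [[-0.002,-0.001,0.01,0,-0.2,0,-1],[-0.002,0,0.01,0,0,0,-1],[0,0,0.004,0,0,0,-1],[0,0,0,0,0,0,-1],[0,0,0,0,0,0,-1]]}}

```text
t: 8.35
tcp_pos: [0.6903, -0.1662, 0.2267]
tool_rot: [0.99, 0.129, 0.06, -0.007]
force: [0.2, 0.4, -3.8]
finger_gap: 0.176
gripper_force: 69.0
```

Call:
{"method": "drive_tool", "body": {"plan": [[0,0,0.002,0,0,0,-1],[0,0,0,0,0,0,-1]]}}

```text
t: 8.55
tcp_pos: [0.6906, -0.1662, 0.2251]
tool_rot: [0.99, 0.129, 0.06, -0.007]
force: [-0.4, 0.5, -5.2]
finger_gap: 0.173
gripper_force: 69.0
```

Call:
{"method": "drive_tool", "body": {"plan": [[0,0,0.001,0,0,0,-1],[0,0,0,0,0,0,-1]]}}

```text
t: 8.75
tcp_pos: [0.6906, -0.1661, 0.224]
tool_rot: [0.99, 0.129, 0.06, -0.007]
force: [0.6, 0.2, -4.7]
finger_gap: 0.178
gripper_force: 69.0
```

Call:
{"method": "drive_tool", "body": {"plan": [[0,0,0.001,0,0,0,-1],[0,0,0,0,0,0,-1]]}}

```text
t: 8.95
tcp_pos: [0.691, -0.1664, 0.2233]
tool_rot: [0.99, 0.129, 0.06, -0.007]
force: [-0.5, -0.4, -4.5]
finger_gap: 0.178
gripper_force: 69.4
```

Call:
{"method": "drive_tool", "body": {"plan": [[0,0,0.001,0,0,0,-1],[0,0,0,0,0,0,-1]]}}

```text
t: 9.15
tcp_pos: [0.6914, -0.1668, 0.2225]
tool_rot: [0.99, 0.129, 0.06, -0.006]
force: [0.3, -2.2, -3.2]
finger_gap: 0.179
gripper_force: 69.4
```

Call:
{"method": "drive_tool", "body": {"plan": [[0,0.001,0.001,0,0,0,-1],[0,0,0,0,0,0,-1]]}}

```text
t: 9.35
tcp_pos: [0.6917, -0.1673, 0.2219]
tool_rot: [0.99, 0.128, 0.06, -0.007]
force: [-0.5, -0.4, 0.6]
finger_gap: 0.18
gripper_force: 70.0
```

Call:
{"method": "drive_tool", "body": {"plan": [[0,0.001,0.001,0,0,0,-1],[0,0,0,0,0,0,-1]]}}

```text
t: 9.55
tcp_pos: [0.6919, -0.1675, 0.2217]
tool_rot: [0.99, 0.128, 0.061, -0.007]
force: [-2.0, 0.5, 5.0]
finger_gap: 0.183
gripper_force: 70.7
```

Seated: the bar carries the weight at z = 0.222, as expected. I'll relax slightly and open.

Call:
{"method": "drive_tool", "body": {"plan": [[0,0,-0.001,0,0,0,-1],[0,0,0,0,0,0,1],[0,0,0,0,0,0,1],[0,0,0,0,0,0,1],[0,0,0,0,0,0,1],[0,0,0,0,0,0,1],[0,0,0,0,0,0,1],[0,0,0,0,0,0,1]]}}

```text
t: 10.35
tcp_pos: [0.6914, -0.168, 0.2209]
tool_rot: [0.99, 0.129, 0.06, -0.007]
force: [-0.1, 0.2, 0.3]
finger_gap: 1.0
gripper_force: 0.0
```

```bash
python3 - <<'E'
from h import *
go([.690,-.166,.35],14.8,6.84)
s=snap('scene','s3')
cv2.imwrite('pics/crop4.png',cv2.resize(s['image'][120:320,130:280],None,fx=2.9,fy=2.9,interpolation=3)[:,:,::-1])
E
```

```text
t 10.35 tcp [ 0.6914 -0.168   0.2209] gap 1.0 F [-0.1  0.2  0.3] gf 0.0
turn first [ 0.07 -0.05  0.01] shift in current tool [ 0.0146 -0.0021 -0.1283] shift after turn [ 0.0145 -0.0023 -0.1283]
```

View pics/crop4.png

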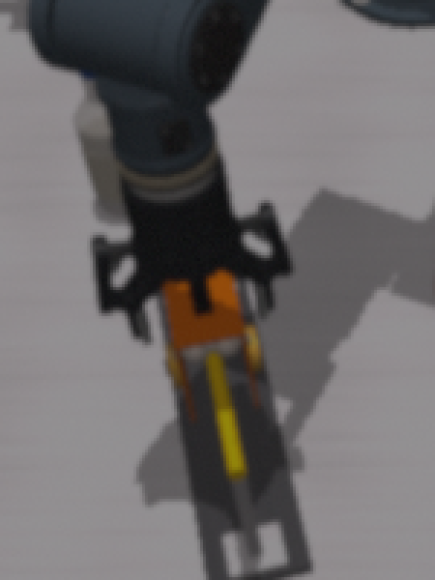

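The gripper is open, with the carrier astride the bar (crop 205,320) and upright between the fingers. I'll wait with the arm still while it rolls out.

Call:
{"method": "drive_tool", "body": {"plan": [[0,0,0,0,0,0,1],[0,0,0,0,0,0,1],[0,0,0,0,0,0,1],[0,0,0,0,0,0,1],[0,0,0,0,0,0,1],[0,0,0,0,0,0,1],[0,0,0,0,0,0,1],[0,0,0,0,0,0,1],[0,0,0,0,0,0,1],[0,0,0,0,0,0,1]]}}

```text
t: 11.4
tcp_pos: [0.6915, -0.168, 0.221]
tool_rot: [0.99, 0.129, 0.06, -0.007]
force: [0.1, -0.7, 0.3]
finger_gap: 1.001
gripper_force: 0.0
```

Call:
{"method": "drive_tool", "body": {"plan": [[0,0,0,0,0,0,1],[0,0,0,0,0,0,1],[0,0,0,0,0,0,1],[0,0,0,0,0,0,1],[0,0,0,0,0,0,1],[0,0,0,0,0,0,1],[0,0,0,0,0,0,1],[0,0,0,0,0,0,1],[0,0,0,0,0,0,1],[0,0,0,0,0,0,1]]}}

```text
t: 12.4
tcp_pos: [0.6914, -0.1679, 0.221]
tool_rot: [0.99, 0.129, 0.06, -0.007]
force: [-0.9, 0.2, -0.3]
finger_gap: 0.999
gripper_force: 0.0
```

Call:
{"method": "drive_tool", "body": {"plan": [[0,0,0,0,0,0,1],[0,0,0,0,0,0,1],[0,0,0,0,0,0,1],[0,0,0,0,0,0,1],[0,0,0,0,0,0,1],[0,0,0,0,0,0,1],[0,0,0,0,0,0,1],[0,0,0,0,0,0,1],[0,0,0,0,0,0,1],[0,0,0,0,0,0,1]]}}

```text
t: 13.4
tcp_pos: [0.6915, -0.168, 0.221]
tool_rot: [0.99, 0.129, 0.06, -0.007]
force: [-0.2, 0.3, -0.1]
finger_gap: 1.002
gripper_force: 0.0
```

```bash
python3 - <<'E'
from h import *
go([.690,-.166,.35],14.8,6.84)
a=snap('scene','s4')['image'];b=snap('top','t4')['image']
a=cv2.resize(a[120:330,130:300],None,fx=2.3,fy=2.3,interpolation=3);b=cv2.resize(b[80:290,290:460],None,fx=2.3,fy=2.3,interpolation=3)
cv2.imwrite('pics/crop5.png',np.hstack([a,b])[:,:,::-1])
E
```

```text
t 13.4 tcp [ 0.6915 -0.168   0.221 ] gap 1.002 F [-0.2  0.3 -0.1] gf 0.0
turn first [ 0.08 -0.05  0.01] shift in current tool [ 0.0146 -0.0021 -0.1282] shift after turn [ 0.0145 -0.0023 -0.1282]
```

View pics/crop5.png

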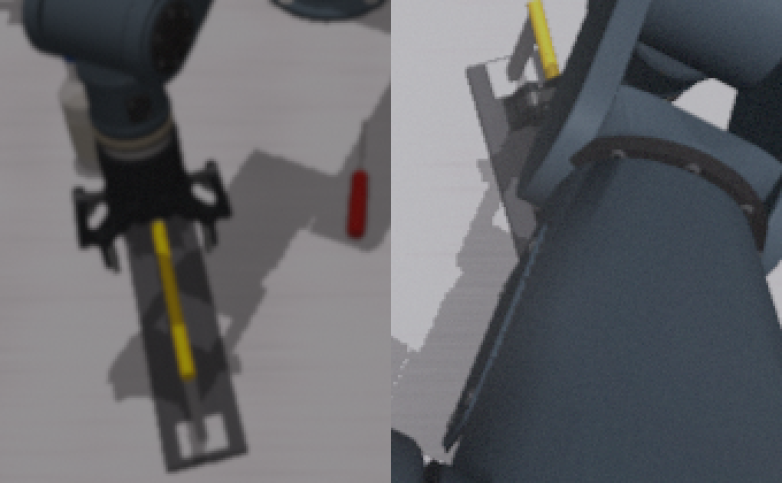

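The carrier has rolled out and the yellow bar (crop 165,260) is clear. I'll raise the arm and swing it aside to look.

Call:
{"method": "drive_tool", "body": {"plan": [[0,0,0,0,0,0,1],[0,0,0,0,0,0,1],[0,0,0,0,0,0,1],[0.002,0,-0.02,0,0,0,1],[0.005,0,-0.04,0,0,0,1],[0.005,0,-0.04,0,0,0,1],[0.003,0,-0.03,0,0,0,1],[0,-0.04,0,0,0,0,1],[0,-0.04,0,0,0,0,1],[0,-0.04,0,0,0,0,1]]}}

```text
t: 14.5
tcp_pos: [0.6596, -0.0511, 0.3521]
tool_rot: [0.99, 0.128, 0.06, -0.007]
force: [-0.2, 0.1, 0.2]
finger_gap: 0.999
gripper_force: 0.0
```

Call:
{"method": "drive_tool", "body": {"plan": [[0,-0.04,0,0,0,0,1],[0,-0.04,0,0,0,0,1],[0,-0.04,0,0,0,0,1],[0,-0.04,0,0,0,0,1],[0,-0.04,0,0,0,0,1],[0,0,0,0,0,0,1],[0,0,0,0,0,0,1],[0,0,0,0,0,0,1]]}}

```text
t: 15.3
tcp_pos: [0.6093, 0.1407, 0.3515]
tool_rot: [0.99, 0.128, 0.06, -0.007]
force: [0.2, 0.1, 0.0]
finger_gap: 1.002
gripper_force: 0.0
```

```bash
python3 - <<'E'
from h import *
D={}
for n in('scene','top'):
    s=snap(n,n+'5'); D[n]=s['image']; P=cloud(s);hsv=cv2.cvtColor(s['image'],cv2.COLOR_RGB2HSV).astype(int)
    m=(hsv[...,0]>6)&(hsv[...,0]<18)&(hsv[...,1]>150)&(P[...,1]<-.05)&(P[...,2]>.17)&(P[...,2]<.22)
    q=P[m]; r=cv2.minAreaRect((q[:,:2]*1000).astype(np.float32)); print(n,len(q),np.round(r,1) if 0 else r)
print(manip.sense()['t'])
c=np.array([.6005,-.1878])-.12*np.array([.967,.255]);print('home',c)
cv2.imwrite('pics/crop6.png',np.hstack([cv2.resize(D['scene'][120:330,130:300],None,fx=2.3,fy=2.3,interpolation=3),cv2.resize(D['top'][80:290,290:460],None,fx=2.3,fy=2.3,interpolation=3)])[:,:,::-1])
E
```

```text
scene 252 ((499.2562561035156, -217.9302520751953), (56.979305267333984, 57.52943801879883), 14.434248924255371)
top 594 ((487.7518310546875, -218.7230682373047), (75.54473876953125, 57.26272964477539), 14.947477340698242)
15.4
home [ 0.48446 -0.2184 ]
```

View pics/crop6.png

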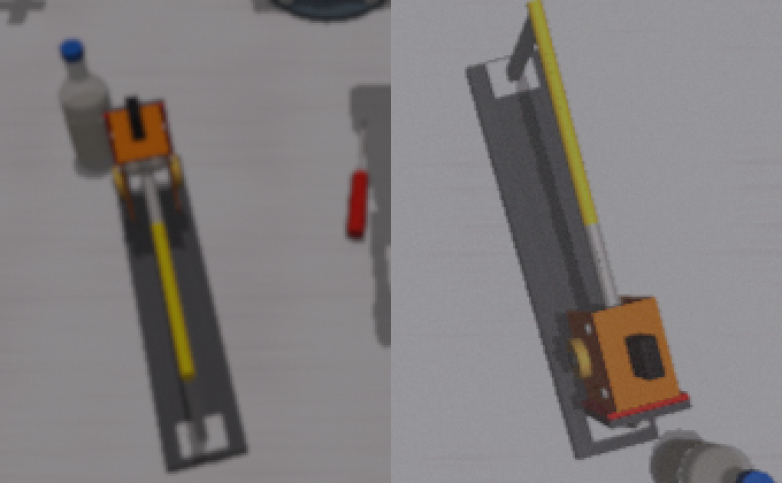

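View pics/scene5.png

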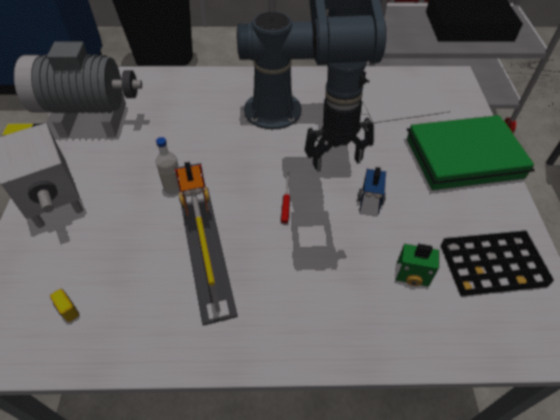

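The orange carrier is upright against the red stop (top crop 645,400). The blue carrier (373,190), bottle (168,165) and screwdriver (286,208) haven't moved, so I'll hand it in.

```bash
python3 -c "
from station import manip
print(manip.sign_off())"
```

```text
the job is handed in; nothing more can be done
None
```

The orange carrier was let go on the yellow half of the rail, rolled down unaided and is resting upright against the red stop; the blue carrier, bottle and screwdriver stayed where they were, and I handed the job in at about 15 s.

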